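Bring the inspection lamp over the dish and switch it on

TASK

Swing the lamp's arm round, by way of the left, until its head is centred above the petri dish on the metal stage. Then feel along the back of the lamp's white housing for the big red toggle and ease it over towards the post end until it clicks and stays on, without ramming it against its end stop. Leave the dish, the flask and the blue-capped bottle where they are.

Things in the scene. Friction and masses are not known exactly. Their poses are not given: they have to be found in the camera images.
- lamp_base: White lamp housing, fixed, 90 (x) x 220 (y) x 85 (z) mm, origin at the centre of its underside; x points to its back (away from the robot), y to its left. A post 18 mm thick stands on it at (-15, 85) mm, its left end, and carries the lamp arm.
- back (a point): Middle of the housing's back face, 46 mm above the bench, axes as the housing's. Rails 3 mm proud run along this face. A black switch module, 50 mm wide, is clipped to them with its centre 45 mm right to 25 mm left of here (not reported). It reaches 17 mm back; there, at this height, pivots the toggle lever, pointing back. Nothing else within 105 mm behind.
- post (a point): Point on the axis of the post (vertical) at the height of the lamp arm, 190 mm above the bench.
- lamp_grip (a point): Middle of the upright black grip on top of the lamp head: 18 mm thick, from 208 to 248 mm above the bench (this point at 230 mm), on the axis of the round head. Head: 110 mm across, from 172 to 206 mm above the bench, centre 180 mm from the post axis.
- lamp_arm (a joint): Swing of the lamp arm about the post, rad, counter-clockwise from above; at 0 it points 45 degrees right of the housing's x axis (over the back), at 0.785 along x, at 2.356 along y. Range -0.1 to 3.4. Friction hinge (about 1.5 N at the grip), stays where it is left. At the start the head hangs above the switch and bars the way to it.
- toggle (a joint): Red-ended toggle lever on an upright pivot, rad: 0 = off (leans 0.5 to the right, -y of the housing), 1.0 = on (leans 0.5 left, to the post). Rests only at these; snaps over by itself past 0.5. 67 mm long, 11 mm rod, outer 30 mm a 19 mm knob. Leaving its stop takes about 10 N at 35 mm from the pivot, falling to nothing at centre. Over 25 N counts as ramming.
- dish: Closed petri dish, 91 mm across, 16 mm high, origin at the centre of its underside; it lies loose on a 6 mm thick round metal stage, 180 mm from the post axis, to the left or front left of the housing.
- flask: Glass flask, 64 mm wide, 102 mm high, loose, origin at the centre of its underside; to be left alone.
- media_bottle: Bottle with a blue cap, 68 mm wide, 135 mm high, loose, origin at the centre of its underside; to be left alone.

How it is judged:
By the outcome, as a careful person would: the job done as asked, in the order asked, and still so for the second after the job is handed in, with the robot touching nothing.
It also fails if it takes over 67 s, if anything falls off the work surface, if the arm or the gripper's body presses on something with over 40 N, if the wrist force passes 120 N, or if a joint passes its speed limit or range.

ROBOT

A 7-joint arm with a two-finger parallel gripper is mounted at the origin on a cart in front of the work surface, level with it; the furniture and walls round the work are solid. World frame = base frame: x ahead of the robot, y to its left, z up, the work surface at z = 0. Lengths are in m, angles in rad, forces in N, time in s.
With the tool pointing down it reaches from about 0.425 to 0.875 m from the base axis. Payload 8.4 kg.
Tool frame: the origin (TCP) lies at the very end of the fingers, on their centre line; the grasp point (between the pads) lies 19 mm behind it; z points along the fingers, y is the line along which they close (so a half turn about z gives the same grasp; the last joint's range is limited). The gripper opens to 85 mm and grips with 20 to 120 N. Pads are 22 mm wide; open, the fingers measure 114 mm over their backs; the gripper's body (76 mm by 85 mm) begins 54 mm behind the grasp point. The pads swing forward as they close: fully open they stand 13 mm farther back than shut.
Start: joints at [-1.44, 0.333, 0.04, 1.465, -0.013, 1.343, -0.059], TCP at [0.148, 0.633, 0.231] pointing down, gripper open.
Joint ranges: [-2.58, 2.58], [-0.38, 2.09], [-1.3, 1.39], [0.25, 2.4], [-1.5, 4.64], [0.08, 2.09], [-2.65, 2.65]. Speed limits (rad/s): [2.22, 2.22, 2.79, 2.79, 3.14, 3.14, 3.14].

INTERFACE

Orientations are given as a 3x3 rotation matrix whose columns are the frame's x, y, z axes.
In Python, from cell import env, fingers, inverse_kinematics, viewer gives the robot as it stands. Calls block until the motion is done:
- env.move_ptp(position, orientation): joint-space move of the TCP to a pose.
- env.move_l(position, orientation=None, vel=0.15, f_stop=None): straight line of the TCP; orientation=None keeps the orientation; vel is the mean speed in m/s. With f_stop (N) it stops when the force on the tool has changed by that much, and returns True; else False.
- env.movej(angles): joint-space move.
- fingers.gripper_to(opening, force=None): finger opening in m; force is the grip in N (None keeps the last); returns when the fingers have stopped.
- env.wait(seconds).
- inverse_kinematics(position, orientation): joint angles nearest the present ones, or None.
- env.read_state(): the state.
- viewer.grab_frame(name): name is "scene" or "top"; returns the picture (384x512x3 uint8, red, green, blue); there is no depth.
- viewer.camera_params(name): a dict with "fx", "fy", "cx", "cy" (pixels), "rvec" (rotation vector, rad) and "tvec" (3), from world to camera coordinates, as OpenCV has them. Camera axes: x right, y down, z forward; pixel columns grow to the right and rows downward; lengths in m; the calibration is good to about 2 mm. A picture is of the moment at which its call begins. camera_params takes no time and is no camera call.
A pose or a line that the arm cannot do raises env.MotionError and nothing moves.
- env.hand_in(): hands the job in; it is judged then, once.
Trained networks look in the newest picture that a camera, given by its name, has taken for a name from the list of things; names that differ only in an ending like _2 or _b are one class to them, and where a whole thing is asked for, a point or a joint stands for the part that bears it (a point fixed in the world has none). Each returns a list of dicts, best first, with "score" (0 to 1); they miss things now and then, are a little off and sometimes report something else, mostly with a low value. They report only what shows in the picture. A call takes as long as a camera call.
- viewer.spot_in(camera, query): "xy" ([column, row] in pixels, amid what is visible of it).
- viewer.tip_of(camera, query): "xy" ([column, row] in pixels: a listed point, or the origin of a listed thing).
The state is a dict: "clock": time; "joints": joint angles; "qd": joint speeds; "effort": joint torques, N m; "tcp_pos": TCP position; "ee_rot": TCP orientation; "contact_force": force on the tool from outside, world axes, zero at the start; "ft_torque": the same for the moment, N m; "finger_gap": finger opening in m; "grasp_force": force on a finger pad.
Only numpy, scipy, OpenCV 4.12 (cv2) and the standard library are available. Lean on these libraries where they do the work, as an engineer would, in place of code of your own. Each camera call takes 0.05 s, during which the arm holds its last target. There are 200 camera calls.

## Working session

There is one attempt and no reset: what is moved stays moved. The work goes in short steps, each a Python script; the robot and the scene stay as the last script left them, time stands still between calls to the robot, and variables do not carry over. Pictures are saved under pics/ and viewed, at most 10 in all, crops included, and the job is handed in when it is done.

```bash
ls; mkdir -p pics
cat > h.py <<'E'
import numpy as np, cv2
from cell import env, fingers, inverse_kinematics, viewer
def cam(n):
    p=viewer.camera_params(n); R=cv2.Rodrigues(np.array(p["rvec"],float))[0]; t=np.array(p["tvec"],float).ravel()
    return p,R,t
def ray(n,xy):
    p,R,t=cam(n); d=np.array([(xy[0]-p["cx"])/p["fx"],(xy[1]-p["cy"])/p["fy"],1.]); return -R.T@t, R.T@d
def atz(n,xy,z):
    o,d=ray(n,xy); return o+d*(z-o[2])/d[2]
def proj(n,P):
    p,R,t=cam(n); c=R@np.array(P,float)+t; return np.array([p["fx"]*c[0]/c[2]+p["cx"],p["fy"]*c[1]/c[2]+p["cy"]])
def save(n,f):
    im=viewer.grab_frame(n); cv2.imwrite("pics/"+f,im[:,:,::-1]); return im
E
python3 - <<'E'
from h import *
np.set_printoptions(precision=4,suppress=True)
a=save("scene","s0.png");b=save("top","t0.png")
cv2.imwrite("pics/both0.png",cv2.resize(np.hstack([a,b])[:,:,::-1],(800,300)))
for c in("scene","top"):
    print(c,ray(c,(256,192)))
    for q,z in [("lamp_base",0),("back",.046),("post",.19),("lamp_grip",.23),("dish",.006),("flask",0),("media_bottle",0),("toggle",.046)]:
        for r in viewer.tip_of(c,q)[:2]: print(q,r["score"],r["xy"],atz(c,r["xy"],z))
print(env.read_state())
E
```

```text
cell.py
pics
scene (array([ 0.2543, -0.6756,  0.9358]), array([ 0.289 ,  0.6188, -0.7305]))
lamp_base 0.88 [234.8, 242.6] [ 0.4705 -0.047   0.    ]
back 0.68 [246.3, 226.6] [ 0.5156 -0.0392  0.046 ]
back 0.49 [276.6, 180.5] [0.6934 0.0946 0.046 ]
post 0.86 [212.0, 187.9] [0.4447 0.0274 0.19  ]
post 0.46 [178.4, 203.8] [0.3404 0.0129 0.19  ]
dish 0.81 [180.5, 201.4] [0.3715 0.1901 0.006 ]
flask 0.75 [243.9, 308.0] [ 0.4057 -0.2551  0.    ]
media_bottle 0.7 [280.4, 169.6] [0.7559 0.1785 0.    ]
media_bottle 0.64 [232.9, 240.9] [ 0.4678 -0.0384  0.    ]Traceback (most recent call last):
  File "<stdin>", line 8, in <module>
ValueError: it knows: back, dish, flask, lamp_base, lamp_grip, media_bottle, post
```

View pics/s0.png

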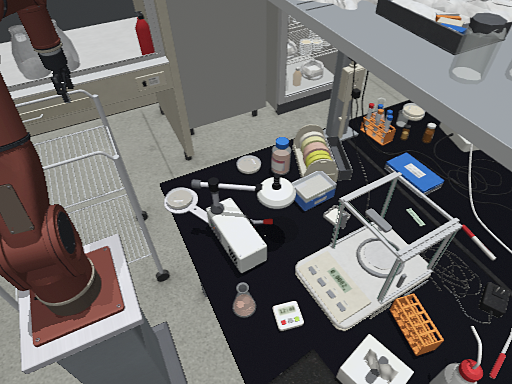

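View pics/t0.png

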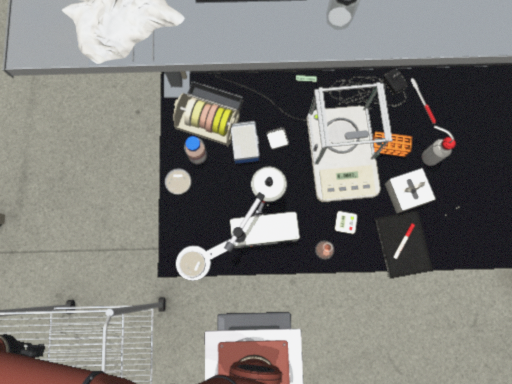

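The scene view shows the housing at (237,235), the head at (276,192) and the red toggle at (265,221). The dish on its stage is at (180,200), with a second loose dish at (248,163), the bottle at (281,155) and the flask at (244,298). In the top view the stage is at (193,263), the grip at (268,183) and the post at about (238,235).

Run:
```python
from h import *
np.set_printoptions(precision=4,suppress=True)
a=viewer.grab_frame("scene");b=viewer.grab_frame("top")
cv2.imwrite("pics/z.png",np.hstack([cv2.resize(a[150:280,150:310],(640,520),interpolation=3)])[:,:,::-1])
cv2.imwrite("pics/z2.png",cv2.resize(b[120:290,150:340],(760,600)[:1]+(600,),interpolation=3)[:,:,::-1])
print(ray("top",(256,192)))
for c in("scene","top"):
    for q,z in [("lamp_base",0),("back",.046),("post",.19),("lamp_grip",.23),("dish",.006),("flask",0),("media_bottle",0)]:
      if c=="top" or q=="lamp_grip":
        for r in viewer.tip_of(c,q)[:2]: print(c,q,r["score"],r["xy"],atz(c,r["xy"],z))
print("loose dish",atz("top",(178,181),.01))
s=env.read_state();print(s["ee_rot"],s["clock"])
```

```text
(array([ 0.2811, -0.015 ,  1.593 ]), array([ 0.2052, -0.0039, -0.9788]))
scene lamp_grip 0.77 [276.7, 179.8] [ 0.6041 -0.0624  0.23  ]
top lamp_base 0.85 [262.4, 232.5] [ 0.4714 -0.04    0.    ]
top back 0.67 [262.8, 216.5] [ 0.5202 -0.0421  0.046 ]
top post 0.78 [236.9, 228.7] [0.4623 0.0405 0.19  ]
top lamp_grip 0.97 [269.7, 180.4] [ 0.6017 -0.0628  0.23  ]
top dish 0.77 [191.7, 261.0] [0.379  0.2036 0.006 ]
top flask 0.65 [325.1, 250.2] [ 0.4053 -0.2534  0.    ]
top flask 0.62 [269.0, 174.5] [ 0.6774 -0.0691  0.    ]
top media_bottle 0.97 [196.7, 155.6] [0.7535 0.1876 0.    ]
loose dish [0.6594 0.2522 0.01  ]
[[-0.9737  0.2278 -0.    ]
 [ 0.2278  0.9737 -0.    ]
 [ 0.     -0.0001 -1.    ]] 0.95
```

View pics/z.png

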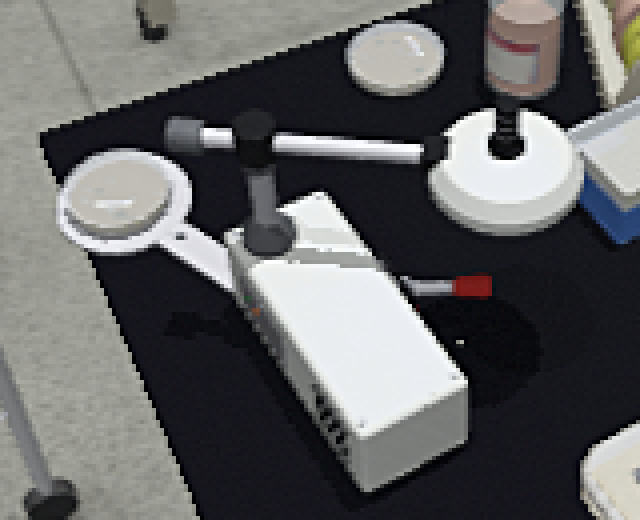

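View pics/z2.png

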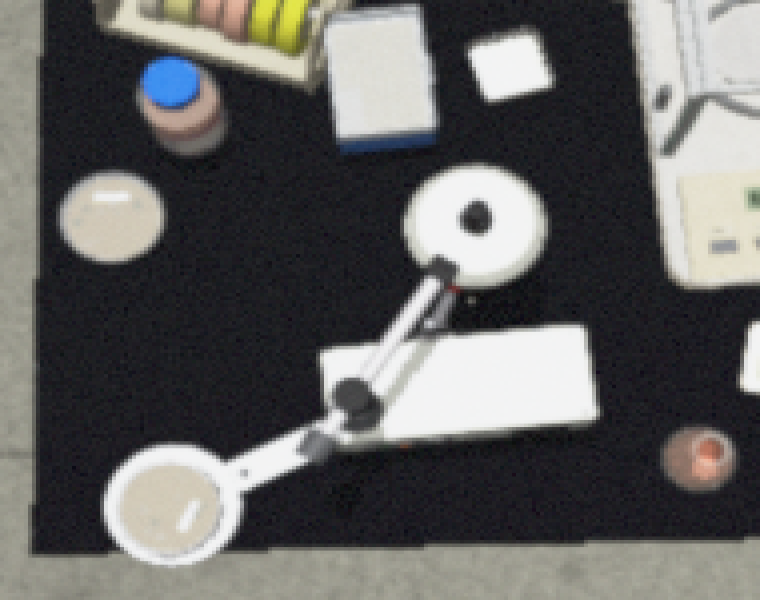

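Run:
```python
from h import *
from scipy.optimize import least_squares
np.set_printoptions(precision=4,suppress=True)
for c in("scene","top"):viewer.grab_frame(c)
obs=[]
for c in("scene","top"):
    for q in("lamp_base","back","post","lamp_grip","dish"):
        r=viewer.tip_of(c,q)
        if r: obs.append((c,q,r[0]["xy"]))
zt=lambda u,v:(150+u/4,120+v*170/600)
obs+= [("top","c%d"%i,zt(*p)) for i,p in enumerate([(322,350),(585,326),(598,420)])]
zs=lambda u,v:(150+u/4,150+v/4)
obs+= [("scene","c%d"%i,zs(*p)) for i,p in enumerate([(320,193),(466,376),(365,437)])]
obs+= [("top","dish",zt(171,510)),("scene","dish",zs(119,206))]
obs+= [("scene","knob",zs(473,286))]
def pts(p):
    x,y,w,q,d,k,t=p; c,s=np.cos(w),np.sin(w); W=lambda a,b,z:np.array([x+c*a-s*b,y+s*a+c*b,z])
    D=lambda a:W(-.015+.18*np.cos(a),.085+.18*np.sin(a),0)[:2]
    return dict(lamp_base=W(0,0,0),back=W(.045,0,.046),post=W(-.015,.085,.19),lamp_grip=np.r_[D(q-.785),.23],dish=np.r_[D(d-.785),.006],
     c0=W(.045,.11,.085),c1=W(.045,-.11,.085),c2=W(-.045,-.11,.085),knob=W(.062+.052*np.cos(.5),k-.052*np.sin(.5),.046))
f=lambda p:np.concatenate([proj(c,pts(p)[n])-np.array(v) for c,n,v in obs])
s=least_squares(lambda p:np.r_[f(p),p[6]],[.47,-.04,.07,.1,2.8,0,0],loss="soft_l1")
print(s.x)
for o,r in zip(obs,f(s.x).reshape(-1,2)):print(o[0],o[1],r)
P=pts(s.x)
for k in P:print(k,P[k])
np.save("fit.npy",s.x)
# IK along arc
x,y,w,q,d,k,_=s.x
post=P["post"][:2]
from cell import inverse_kinematics as IK
for off in(0,np.pi):
  print(off)
  for a in np.linspace(q,d,7):
    th=w+a-.785; g=post+.18*np.array([np.cos(th),np.sin(th)])
    yv=np.array([-np.sin(th+off),np.cos(th+off),0]); z=np.array([0,0,-1.]); R=np.c_[np.cross(yv,z),yv,z]
    print(g,np.hypot(*g),IK(np.r_[g,.214],R))
```

```text
[ 0.4735 -0.0464  0.0922  0.1026  2.7407  0.0085  0.    ]
scene lamp_base [ 0.5961 -1.195 ]
scene back [2.0079 2.3896]
scene post [ 0.8406 -2.3236]
scene lamp_grip [2.1179 0.0674]
scene dish [ 0.7296 -3.3561]
top lamp_base [ 0.0179 -0.0256]
top back [-1.2555  3.0738]
top post [1.2375 2.8391]
top lamp_grip [-0.6236  2.9681]
top dish [2.1085 0.6963]
top c0 [-0.6401 -0.0529]
top c1 [-0.1756 -0.9201]
top c2 [ 0.2522 -0.5286]
scene c0 [-0.462  -2.1613]
scene c1 [0.3163 0.8553]
scene c2 [-2.2225  0.1015]
top dish [ 0.9585 -0.3037]
scene dish [-0.8204 -1.0561]
scene knob [-0.6928  0.5189]
lamp_base [ 0.4735 -0.0464  0.    ]
back [ 0.5183 -0.0422  0.046 ]
post [0.4507 0.0369 0.19  ]
lamp_grip [ 0.6003 -0.0633  0.23  ]
dish [0.368  0.1968 0.006 ]
c0 [0.5081 0.0673 0.085 ]
c1 [ 0.5284 -0.1518  0.085 ]
c2 [ 0.4388 -0.1601  0.085 ]
knob [ 0.5822 -0.0528  0.046 ]
0
[ 0.6003 -0.0633] 0.6035842141729374 [-0.7687  0.3765  1.0267  1.6451 -0.3317  1.309   1.2947]
[0.6287 0.0099] 0.6287476165507607 [-0.749   0.3916  0.8696  1.5774 -0.3062  1.3157  1.5815]
[0.6232 0.0882] 0.6294398697479858 [-0.7225  0.
[... 335 characters left out ...]
1968] 0.4173326538714585 None
3.141592653589793
[ 0.6003 -0.0633] 0.6035842141729374 [-0.874   0.4748  1.2218  1.6485 -0.4566  1.344  -1.7425]
[0.6287 0.0099] 0.6287476165507607 [-0.8004  0.4181  0.9502  1.5795 -0.3476  1.3243 -1.5265]
[0.6232 0.0882] 0.6294398697479858 [-0.8307  0.3759  0.8067  1.5738 -0.2778  1.3111 -1.2687]
[0.585  0.1568] 0.6056080960628721 [-0.8889  0.2911  0.6805  1.6304 -0.1892  1.2873 -1.0178]
[0.5212 0.2025] 0.5591266708595415 [-0.9968  0.1708  0.6182  1.7401 -0.1035  1.2634 -0.7563]
[0.444  0.2167] 0.4940424309255273 [-1.0552  0.0086  0.5197  1.881  -0.0045  1.2531 -0.4967]
[0.368  0.1968] 0.4173326538714585 [-1.0802 -0.1784  0.4343  2.0319  0.0782  1.2727 -0.1978]
```

```bash
cat >> h.py <<'E'
np.set_printoptions(precision=4,suppress=True)
x,y,w,q0,d0,k0,_=np.load("fit.npy")
Wp=lambda a,b,z:np.array([x+np.cos(w)*a-np.sin(w)*b,y+np.sin(w)*a+np.cos(w)*b,z])
post=Wp(-.015,.085,0)[:2]
def pose(a,z=.218,r=.18):
    th=w+a-.785; g=post+r*np.array([np.cos(th),np.sin(th)])
    yv=-np.array([-np.sin(th),np.cos(th),0]); zz=np.array([0,0,-1.]); return np.r_[g,z],np.c_[np.cross(yv,zz),yv,zz]
def st(m=""):
    s=env.read_state(); print(m,round(s["clock"],2),s["tcp_pos"],s["contact_force"],s["finger_gap"],s["grasp_force"]); return s
E
python3 - <<'E'
from h import *
s=env.read_state(); p=s["tcp_pos"]
env.move_l([p[0],p[1],.32],vel=.25)
env.move_ptp(*pose(q0,.32)); st("above")
fingers.gripper_to(.07,20)
print(env.move_l(pose(q0)[0],vel=.15,f_stop=8)); st("down")
fingers.gripper_to(0,20); st("closed")
a=save("scene","s1.png"); cv2.imwrite("pics/s1z.png",cv2.resize(a[80:280,150:350],(600,600),interpolation=3)[:,:,::-1])
E
```

```text
above 4.97 [ 0.6004 -0.0623  0.3198] [-0.023  -0.3594  0.5038] 0.08483402017719803 0.0
False
down 6.12 [ 0.6007 -0.0636  0.2189] [-0.1251 -0.1585  0.0761] 0.06974275165914862 0.0
closed 6.63 [ 0.6006 -0.0632  0.2184] [-0.5827  0.7399  4.2806] 0.017205390103372846 21.29997879266739
```

View pics/s1z.png

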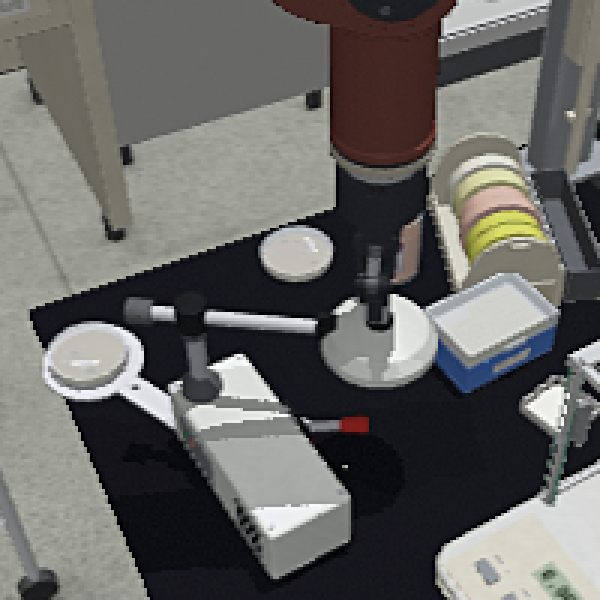

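The fingers hold the grip at crop (378,300), with a gap of 17 mm, which fits the 18 mm grip. Now I swing the arm.

Run:
```python
from h import *
z=env.read_state()["tcp_pos"][2]
N=13
for i,a in enumerate(np.linspace(q0,d0,N+1)[1:]):
    p,R=pose(a)
    hit=env.move_l(p,R,vel=.1,f_stop=30)
    s=env.read_state(); print(round(s["clock"],2),s["tcp_pos"],s["contact_force"],round(s["finger_gap"],4))
    if hit: print("hit");break
for c in("scene","top"):
    a=save(c,c+"2.png")
    for qn,zz in(("lamp_grip",.23),("dish",.006)):
        for r in viewer.tip_of(c,qn)[:1]:print(c,qn,r["score"],r["xy"],atz(c,r["xy"],zz))
A=cv2.imread("pics/scene2.png")[130:280,140:340];B=cv2.imread("pics/top2.png")[160:310,150:350]
cv2.imwrite("pics/b2.png",cv2.resize(np.vstack([A,B]),(400,600),interpolation=3))
```

```text
7.2 [ 0.6179 -0.0306  0.2185] [-0.2658  0.5564  6.5586] 0.017
7.72 [0.628  0.0045 0.2185] [-0.7306  0.6471  5.1469] 0.0171
8.23 [0.6307 0.0408 0.2185] [-2.2476  0.9098  7.2087] 0.0174
8.75 [0.6259 0.0767 0.2184] [-3.9917  0.4332  7.7054] 0.0176
9.27 [0.6141 0.111  0.2184] [-5.2259 -0.7798  7.9948] 0.0172
9.78 [0.5955 0.1419 0.2184] [-5.6436 -4.2435  9.4696] 0.017
10.3 [0.5713 0.1683 0.2184] [-6.8478 -5.4045  9.1094] 0.0175
10.82 [0.5422 0.1892 0.2183] [-6.2286 -7.6009  9.1359] 0.0173
11.33 [0.5095 0.2039 0.2183] [ -5.0711 -10.3348   9.1689] 0.0175
11.85 [0.4745 0.2117 0.2183] [ -1.9741 -14.118   10.5926] 0.0176
12.37 [0.4387 0.2123 0.2183] [  0.3343 -16.1808   9.9173] 0.0174
12.88 [0.4035 0.2057 0.2183] [  4.3295 -17.8785   8.0961] 0.0173
13.4 [0.3704 0.1922 0.2183] [  9.0748 -19.972    6.5525] 0.0168
scene lamp_grip 0.92 [165.8, 149.7] [0.3685 0.2014 0.23  ]
scene dish 0.6 [178.9, 202.9] [0.3645 0.186  0.006 ]
top lamp_grip 0.66 [183.8, 257.3] [0.3765 0.196  0.23  ]
```

View pics/b2.png

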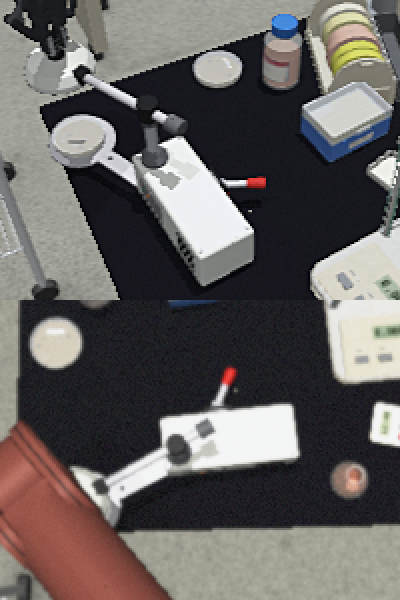

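The lamp head now hangs over the stage area: crop (60,65) in the scene view and (95,490) in the top view. The toggle shows clearly, with its knob at scene (268.5,221.5) and top (264.5,198), still in the off position. I release the grip and measure.

Run:
```python
from h import *
fingers.gripper_to(.07); p=env.read_state()["tcp_pos"]
env.move_l([p[0],p[1],.33],vel=.25); st("up")
env.move_ptp([.62,.1,.34],pose(q0)[1]); st("side")
for c in("scene","top"):
    im=save(c,c+"3.png")
    for qn,zz in(("lamp_grip",.23),("dish",.006),("post",.19),("lamp_base",0),("back",.046)):
        for r in viewer.tip_of(c,qn)[:1]:print(c,qn,r["score"],r["xy"],atz(c,r["xy"],zz))
# dish from first pictures
for c,f,(u0,u1,v0,v1) in(("top","t0.png",(172,215,240,288)),("scene","s0.png",(160,202,184,216))):
    im=cv2.imread("pics/"+f).astype(int)[v0:v1,u0:u1]; b,g,r=im[...,0],im[...,1],im[...,2]
    m=((r-b>12)&(r>130)).astype(np.uint8); m=cv2.morphologyEx(m,cv2.MORPH_CLOSE,np.ones((5,5)))
    n,l,s,ce=cv2.connectedComponentsWithStats(m); i=1+np.argmax(s[1:,4]); 
    bx=s[i]; print(c,bx,ce[i]+[u0,v0],atz(c,ce[i]+[u0,v0],.020))
    m2=(im.min(2)>150).astype(np.uint8)
    print(np.array2string(im[(v1-v0)//2].sum(1)//3))
# red knob
for c in("scene","top"):
    im=cv2.imread(f"pics/{c}3.png").astype(int)[170:240,240:300]; m=(im[...,2]>im[...,1]*2)&(im[...,2]>90)
    v,u=np.nonzero(m); print(c,len(u),u.min()+240,u.max()+240,v.min()+170,v.max()+170,atz(c,(u.mean()+240,v.mean()+170),.05))
A=cv2.imread("pics/scene3.png")[130:280,140:340];B=cv2.imread("pics/top3.png")[160:310,150:350]
cv2.imwrite("pics/b3.png",cv2.resize(np.vstack([A,B]),(400,600),interpolation=3))
```

```text
up 14.85 [0.3679 0.197  0.3301] [-0.0461  0.3592 -1.1861] 0.06988745391052982 0.0
side 16.55 [0.6197 0.1003 0.3397] [0.8801 1.2833 0.5202] 0.07001022927882644 0.0
scene lamp_grip 0.92 [164.8, 150.4] [0.3649 0.1996 0.23  ]
scene dish 0.55 [178.8, 199.8] [0.3686 0.1998 0.006 ]
scene post 0.58 [211.7, 187.9] [0.4439 0.0277 0.19  ]
scene lamp_base 0.73 [232.6, 243.6] [ 0.4628 -0.0474  0.    ]
scene back 0.7 [246.7, 225.8] [ 0.518 -0.037  0.046]
top lamp_grip 0.88 [183.1, 259.5] [0.3701 0.198  0.23  ]
top dish 0.62 [181.7, 257.7] [0.391  0.2378 0.006 ]
top post 0.92 [235.7, 229.3] [0.4605 0.0441 0.19  ]
top lamp_base 0.81 [265.2, 230.1] [ 0.4796 -0.05    0.    ]
top back 0.94 [265.1, 219.8] [ 0.5088 -0.0496  0.046 ]
top [  0  12  43  36 861] [192.2334 272.3554] [0.3402 0.1998 0.02  ]
[ 33  24  27  95 222 241 237 221 204 198 198 199 198 201 204 200 196 198
 199 198 199 198 199 202 220 235 231 212 195 196 197 197 199 189 233 242
 242 222 139  54  27  16  30]
scene [23 21  2  1  2] [183.5 205. ] [0.3737 0.1569 0.02  ]
[153 156 154 149 193 238 224 200 184 186 191 197 189 194 218 225 222 221
 223 222 226 242 237 198 186 187 187 187 188 201 198 112 151 215 223 222
 231 216   9  16  20  24]
scene 47 264 272 218 223 [ 0.5842 -0.0523  0.05  ]
top 49 261 267 193 202 [ 0.5854 -0.0484  0.05  ]
```

View pics/b3.png

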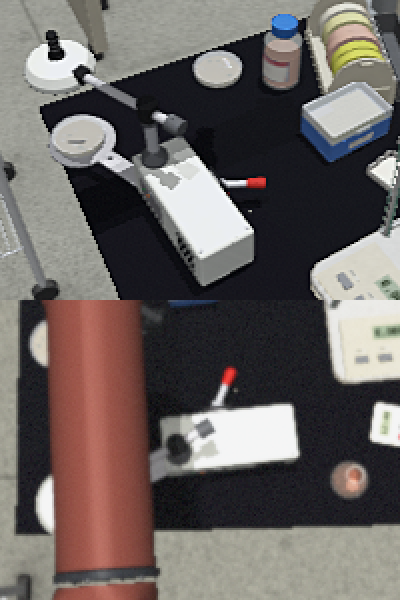

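Run:
```python
from h import *
print("stage",atz("top",(193.2,263.1),.005),atz("scene",(180.9,200.2),.005))
print("dish",atz("top",(192.75,263.65),.014),atz("scene",(180,200),.014))
print("base mean post",post, "dishfit",pose(d0)[0])
for n,f,z in(("top","t0.png",.006),("scene","s0.png",.006)):
    im=cv2.imread("pics/"+f)
    for (cx,cy) in((.368,.1968),(.378,.1968),(.368,.2068)):
        for zz,r in((.022,.0455),):
            P=[proj(n,[cx+r*np.cos(t),cy+r*np.sin(t),zz]) for t in np.linspace(0,6.28,60)]
            P=np.array(P); print(n,cx,cy,P.min(0),P.max(0))
# combined zoom overlays
def ov(n,f,box,s=10):
    u0,u1,v0,v1=box; im=cv2.resize(cv2.imread("pics/"+f)[v0:v1,u0:u1],None,fx=s,fy=s,interpolation=cv2.INTER_CUBIC)
    for (cx,cy,zz,r,col) in((.368,.1968,.022,.0455,(0,0,255)),(.368,.1968,.006,.0455,(255,0,0))):
        P=np.array([(proj(n,[cx+r*np.cos(t),cy+r*np.sin(t),zz])-[u0,v0]+.5)*s for t in np.linspace(0,6.28,80)]).astype(np.int32)
        cv2.polylines(im,[P],True,col,1)
    return im
cv2.imwrite("pics/ov.png",np.hstack([ov("top","t0.png",(172,212,240,284)),ov("scene","s0.png",(160,200,180,224))]))
```

```text
stage [0.3718 0.1986 0.005 ] [0.3746 0.1957 0.005 ]
dish [0.3695 0.1989 0.014 ] [0.371  0.1895 0.014 ]
base mean post [0.4507 0.0369] dishfit [0.368  0.1968 0.218 ]
top 0.368 0.1968 [179.5781 250.416 ] [206.5509 277.6567]
top 0.378 0.1968 [179.602  247.4602] [206.5408 274.6323]
top 0.368 0.2068 [176.6135 250.4862] [203.5852 277.7272]
scene 0.368 0.1968 [164.6308 187.6864] [191.5078 207.4489]
scene 0.378 0.1968 [167.48   186.7499] [194.2755 206.4176]
scene 0.368 0.2068 [163.8002 185.8544] [190.5496 205.4224]
```

View pics/ov.png

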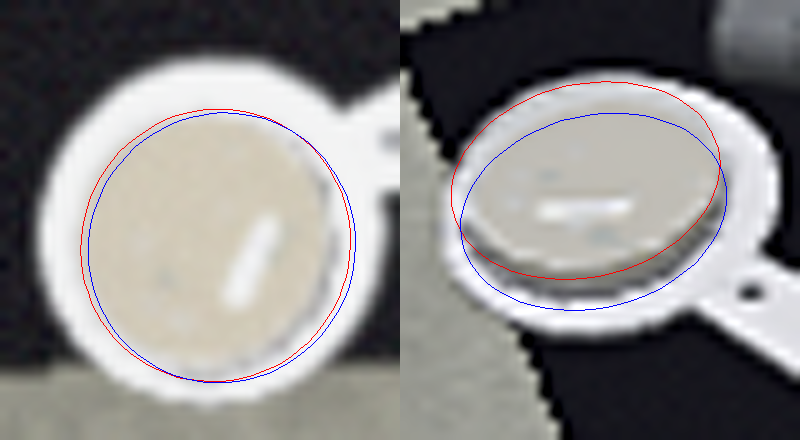

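The blue and red dish outlines at (.368,.197) fall within about 3 mm of the dish, and the stage centre is about (.372,.198). The head hangs at about (.368,.198), so it is centred. Next I bring the elbow away from the lamp and hover beside the toggle.

```bash
cat >> h.py <<'E'
K=.0095
ux=np.array([np.cos(w),np.sin(w),0]); uy=np.array([-np.sin(w),np.cos(w),0]); Z=np.array([0,0,-1.])
RT=np.c_[-ux,np.cross(Z,-ux),Z]
RT2=np.c_[ux,np.cross(Z,ux),Z]
E
python3 - <<'E'
from h import *
fingers.gripper_to(0,20)
env.movej([.05,.24,.0,1.5,-.013,1.40,-.059]); s=st("mid"); print(s["ee_rot"][:,0])
p=Wp(.100,K-.085,.20)
for n,R in(("RT",RT),("RT2",RT2)): print(n,inverse_kinematics(p,R),inverse_kinematics(Wp(.1,K-.085,.03),R))
R=RT if inverse_kinematics(p,RT) is not None and abs(inverse_kinematics(p,RT)[6])<2 else RT2
env.move_ptp(p,R)
print(env.move_l(Wp(.1,K-.085,.11),vel=.15,f_stop=8)); s=st("hover"); print(s["joints"])
A=save("scene","s4.png");B=save("top","t4.png")
cv2.imwrite("pics/b4.png",cv2.resize(np.hstack([A[30:330,130:400],B[60:360,110:380]])[:,:,::-1],(800,444),interpolation=3))
E
```

```text
mid 19.68 [ 0.6086 -0.07    0.2725] [-0.1231 -0.1176  0.5142] 0.0002710898730853465 0.0
[0.1114 0.9937 0.013 ]
RT [ 0.2595  0.2406 -0.169   1.6496  0.0422  1.2549  1.7452] [ 0.2699  0.4077 -0.1861  1.8101  0.0915  0.9322  1.7072]
RT2 [-0.0229  0.231   0.1634  1.6647 -0.0393  1.2491 -1.3299] [-0.0157  0.4006  0.1594  1.8256 -0.0778  0.9214 -1.3002]
False
hover 22.01 [ 0.5806 -0.1124  0.1109] [-0.3639  0.7378 -0.126 ] -0.00017857604188731518 0.0
[ 0.2569  0.3143 -0.1682  1.7483  0.0587  1.0828  1.7323]
```

View pics/b4.png

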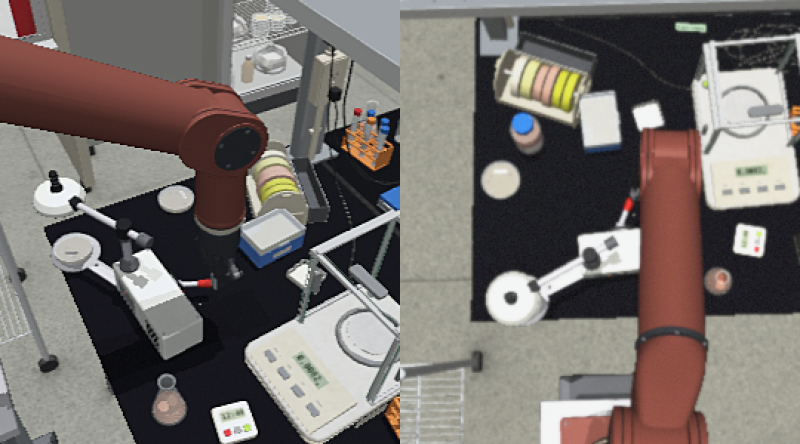

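The forearm is high and clear of the lamp. The fingers are just right of the red knob at crop (200,283), and the lamp head stays over the stage. I descend and feel for the lever.

Run:
```python
from h import *
print(env.move_l(Wp(.1,K-.085,.03),vel=.08,f_stop=6)); s=st("low")
env.wait(.3); f0=env.read_state()["contact_force"]
h=env.move_l(Wp(.1,K-.030,.03),vel=.025,f_stop=3)
s=st("contact %s"%h); b=(s["tcp_pos"]-Wp(0,0,0))@uy
print("b-K",b-K,"F",(s["contact_force"]-f0)@uy)
```

```text
False
low 23.26 [ 0.5805 -0.1124  0.0306] [0.7234 0.0256 0.2207] 4.1429761563355936e-05 0.0
contact True 25.05 [ 0.576  -0.0723  0.0297] [-0.6552 -0.7365  0.8157] -3.2802851793073564e-05 0.5053457018220797
b-K -0.044762266984608126 F -0.21257284009629734
```

Run:
```python
from h import *
b0=-.0448; 
f0=np.array([.3,0,.3])
for i in range(1,13):
    b=b0+.003*i
    h=env.move_l(Wp(.1,K+b,.03),vel=.03,f_stop=13)
    s=env.read_state(); print(i,h,round(s["clock"],2),round(((s["tcp_pos"]-Wp(0,0,0))@uy)-K,4),"F",(s["contact_force"]-f0)@uy,s["contact_force"])
    if h: break
    if i>=8 and (s["contact_force"]-f0)@uy>-.6 : break
```

```text
1 False 25.3 -0.0437 F -6.892068875518743 [-1.1392 -7.0546  1.5887]
2 False 25.55 -0.041 F -7.4097038195203675 [-0.5857 -7.5233 -1.1062]
3 False 25.8 -0.0381 F -7.232029961109329 [ 0.9651 -7.2014 -1.2146]
4 False 26.05 -0.0349 F -7.349165776826265 [ 2.7043 -7.1581  0.1104]
5 False 26.3 -0.0317 F -7.705382425357857 [ 2.9062 -7.4972 -0.6815]
6 False 26.55 -0.0282 F -5.3707631044676765 [ 2.2565 -5.2127 -1.1108]
7 False 26.8 -0.0242 F -2.8004749911489903 [ 1.5019 -2.7012  0.6626]
8 False 27.05 -0.0199 F -0.40943138769771054 [ 0.3297 -0.4084  0.4077]
```

Run:
```python
from h import *
f0=np.array([.3,0,.3])
def knob():
    for c in("scene","top"):
        im=save(c,c+"5.png").astype(int)[170:240,240:300]; m=(im[...,0]>im[...,1]*2)&(im[...,0]>90); v,u=np.nonzero(m)
        if len(u)>5: P=atz(c,(u.mean()+240,v.mean()+170),.05); d=P-Wp(0,0,0); print(c,len(u),"a",d@ux,"b-K",d@uy-K)
knob()
for b in(-.018,-.016,-.014):
    h=env.move_l(Wp(.1,K+b,.03),vel=.03,f_stop=10); env.wait(.15)
    s=env.read_state(); print(b,h,round(s["clock"],2),"F",(s["contact_force"]-f0)@uy)
    knob()
    if h: break
```

```text
-0.018 False 27.55 F 0.5116855480071771
-0.016 False 28.05 F -0.24825650771774438
-0.014 False 28.55 F -0.17433347956058726
```

Run:
```python
from h import *
print(env.move_l(Wp(.1,K-.08,.03),vel=.12,f_stop=15))
print(env.move_l(Wp(.1,K-.085,.25),vel=.2)); st()
s=env.read_state(); j=np.array(s["joints"]); j[0]+=.35; env.movej(j); st("aside")
for c in("scene","top"):
    im=save(c,c+"6.png").astype(int)[170:240,240:300]; m=(im[...,0]>im[...,1]*2)&(im[...,0]>90); v,u=np.nonzero(m)
    if len(u)>5: P=atz(c,(u.mean()+240,v.mean()+170),.05); d=P-Wp(0,0,0); print(c,len(u),"a",d@ux,"b-K",d@uy-K)
    for qn,zz in(("lamp_grip",.23),("dish",.006),("flask",0),("media_bottle",0)):
        for r in viewer.tip_of(c,qn)[:1]:print(c,qn,r["score"],r["xy"],atz(c,r["xy"],zz))
A=cv2.imread("pics/scene6.png")[130:280,140:340];B=cv2.imread("pics/top6.png")[140:290,150:350]
cv2.imwrite("pics/b6.png",cv2.resize(np.vstack([A,B]),(400,600),interpolation=3))
```

```text
False
False
 30.6 [ 0.5794 -0.1121  0.2487] [-0.1107 -0.4767 -0.4031] 0.000139804376086206 0.0
aside 31.43 [ 0.5061 -0.3032  0.2481] [-0.3686 -0.3459 -0.8314] 7.74935700460231e-05 0.0
scene 46 a 0.11080317850647234 b-K 0.026990714826224664
scene lamp_grip 0.71 [165.8, 153.3] [0.3638 0.1853 0.23  ]
scene dish 0.84 [179.9, 203.7] [0.3664 0.1809 0.006 ]
top 51 a 0.11153780684104748 b-K 0.03050482892760193
top lamp_grip 0.73 [182.6, 256.6] [0.3786 0.1995 0.23  ]
top dish 0.57 [190.2, 261.6] [0.3771 0.2087 0.006 ]
top flask 0.78 [324.3, 250.4] [ 0.4047 -0.2506  0.    ]
```

View pics/b6.png

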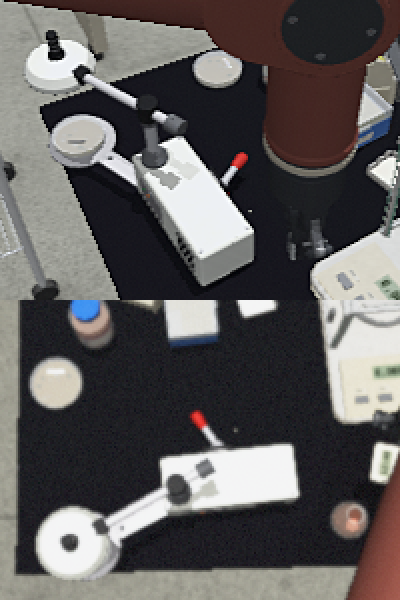

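The toggle now leans left (on), with its knob at top crop (197,420). The lamp head is over the stage at (78,542). One numerical check of the centring remains before I hand in.

Run:
```python
from h import *
from scipy.optimize import least_squares
# white head + grip bounding extents against projected model of the head
def bb(c,cx,cy):
    P=np.array([proj(c,[cx+r*np.cos(t),cy+r*np.sin(t),z]) for z,r in((.174,.055),(.198,.055)) for t in np.linspace(0,6.28,60)]); return np.r_[P.min(0),P.max(0)]
for c,(u0,u1,v0,v1) in(("top",(160,200,235,292)),("scene",(145,190,140,180))):
    im=cv2.imread(f"pics/{c}6.png")[v0:v1,u0:u1].min(2); m=(im>205).astype(np.uint8)
    n,l,s,_=cv2.connectedComponentsWithStats(m); i=1+np.argmax(s[1:,4]); b=s[i]
    print(c,"seen",b[0]+u0,b[1]+v0,b[0]+b[2]+u0,b[1]+b[3]+v0,"model at (.368,.197)",bb(c,.368,.197),"+1cm y",bb(c,.368,.207)-bb(c,.368,.197),"+1cm x",bb(c,.378,.197)-bb(c,.368,.197))
print(atz("top",(185,260.5),.24),atz("scene",(167.3,151),.23))
```

```text
top seen 169 244 200 278 model at (.368,.197) [166.76   242.5213 204.3125 279.6597] +1cm y [-3.3336  0.079  -3.2796  0.078 ] +1cm x [ 0.045  -3.3056 -0.008  -3.3531]
scene seen 153 150 187 175 model at (.368,.197) [149.8626 146.9929 187.4091 176.8245] +1cm y [-0.8447 -1.8065 -1.0284 -2.0698] +1cm x [ 3.2198 -0.934   3.0459 -1.0614]
[0.3665 0.1909 0.24  ] [0.3708 0.1935 0.23  ]
```

```bash
python3 -c "
from h import *
print(env.hand_in()); st()"
```

```text
the job is handed in; nothing more can be done
None
the job is handed in; nothing more can be done
```

I swung the lamp round by the left so its head is centred above the dish to within about 4 mm, then eased the toggle over until it stayed on (about 8 N peak reading, no hit on the stop); I never touched the dish, flask or bottle, and handed the job in at about 32 s.

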